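# Tip the nipple out of the square tube

### The job

The brass pipe nipple lies at the bottom of the square tube, too deep to grip. Tip the square tube over on its stand until the nipple slides out into the yellow bin at its foot, then let the tube swing back upright. Leave the round tube beside it standing.

Things in the scene. Friction and masses are not known exactly. Their poses are not given: they have to be found in the camera images.
- square_pivot (a point): Pivot of the square tube: bare aluminium, 56 x 56 mm outside, wall 4 mm, open top. The point is on its centre line at the pins, 160 mm above the table; rim 95 mm above it, underside 130 mm below. z runs up the tube, y along the pins, x the way the mouth tips over (all turn with the tube). It tips only to +x, 2.35 rad (135 deg) to a stop, mouth then steeply down; its foot swings up and back.
- square_stand: Stand of the square tube, screwed down; origin on the table under the pivot, x towards the bin. Posts either side of the tube: 34 mm wide, 178 high, 96 mm apart over their outer faces. The tube is bottom-heavy: 2 to 6 N near the rim, pushed from behind, tips it; let go, it swings upright by itself in a few seconds. Held tipped over 2.2 rad (125 deg) or more, the nipple slides out.
- nipple: Brass pipe nipple, 26 mm thick, 90 mm long, with a hexagonal collar 32 mm across flats at its middle, 150 g. Stands loose on the bottom of the square tube, its upper end about 130 mm below the rim. Origin at its centre, z along its length.
- bin: Yellow plastic stock bin, empty, loose, 0.5 kg, on the table in front of the square tube: 180 mm long (x), 130 mm wide (y), walls 4 mm, front wall (next to the tube) 30 mm high, back wall 75 mm. Origin at the centre of its underside; x points from the front wall to the back wall, away from the tube.
- round_pivot (a point): Pivot of the round tube (grey plastic, 56 mm across, two thin pipes standing out of it up to 40 mm above its rim), on a second stand of the same kind and size, with a filled yellow bin in front. It tips in the same way and is to be left standing. Same axes as the square one.
Mind the look-alikes: they are no part of the job. Leave any green or pink look-alike of the square_stand alone.

How it is judged:
By the outcome, as a careful person would: the job done as asked, in the order asked, and still so for the second after the job is handed in, with the robot touching nothing.
It also fails if it takes over 48 s, if anything falls off the work surface, if the arm or the gripper's body presses on something with over 40 N, if the wrist force passes 120 N, or if a joint passes its speed limit or range.

### The arm

A 6-joint arm with a two-finger parallel gripper is mounted at the origin on the work surface. World frame = base frame: x ahead of the robot, y to its left, z up, the work surface at z = 0. Lengths are in m, angles in degrees, forces in N, time in s.
With the tool pointing down it reaches from about 0.425 to 0.95 m from the base axis. Payload 3.5 kg.
Tool frame: the origin (TCP) lies midway between the tips of the shut fingers; the grasp point (between the pads) lies 19 mm behind it; x points along the fingers, y is the direction in which the jaws open and shut, and the axes are right-handed (so a half turn about x gives the same grasp; the last joint's range is limited). The gripper opens to 85 mm and grips with 20 to 120 N. Pads are 22 mm wide; open, the fingers measure 114 mm over their backs; the gripper's body (76 mm by 85 mm) begins 54 mm behind the grasp point. The pads swing forward as they close: fully open they stand 13 mm farther back than shut.
Start: joints at [63.255, 16.404, 90.338, -0, 73.258, -8.594], TCP at [0.21, 0.641, 0.231] pointing down, gripper open.
Joint ranges: [-158.93, 158.93], [-51.34, 127.21], [12.03, 142.37], [-87.48, 267.48], [13.55, 161.25], [-162.69, 162.69]. Speed limits (degrees/s): [159.86, 159.86, 180, 180, 180, 180].

### API

Orientations are given as a 3x3 rotation matrix whose columns are the frame's x, y, z axes.
In Python, from plant import status, cams, workorder gives the robot as it stands. The module is installed in compiled form; this text tells all that it offers.
- The arm moves only by the tool play_rows, never from a script. Its argument "series" is a list of rows, each a list of 7 numbers: the finger opening in cm, from 0 to 8.54, then the shift along the tool's x, y, z in cm, then the turn, a rotation vector about the tool's x, y, z in rad. In form: [[hand, tx, ty, tz, wx, wy, wz], ...]. A call has exactly 5 rows; each row is the pose to reach, as a shift and turn from the pose commanded when the call began, along the tool's axes at that moment; what a row does not reach only later rows make up. A row lasts 1/10 s, in which the tool goes at most 50 mm and 8.59 degrees, less where a joint would pass 70% of its speed; a pose out of reach is approached as far as the arm can. A call with a gripper value outside its range is refused whole. The fingers move at their own pace and stop on an object; "newtons" is the grip in N (left out, the last holds). Time passes only in rows, so rows that repeat a pose let the fingers close, or fill a call up. It gives the time, the measured TCP pose, the force and the opening at its end, in the units of the state.
- status.observe(): the state, without advancing time (a new reading comes with each control period).
- cams.capture(name): name is "scene" or "top" or "wrist"; returns (picture, depth): 384x512x3 uint8, red, green, blue; 384x512 float32, m along the optical axis (not along the pixel's ray), 0 where there is no reading.
- cams.get_calibration(name): a dict with "fov_y" (degrees; the focal length in pixels is half the picture's height over the tangent of half this angle, whatever the lens; pixels are square), "cx", "cy" (the principal point, pixels), "D" ([k1, k2, p1, p2, k3] as OpenCV has them; the pictures are not rectified), "R" (3x3) and "t" (3): a world point X has camera coordinates R X + t. Camera axes: x right, y down, z forward; pixel columns grow to the right and rows downward; lengths in m; the calibration is good to about 2 mm. A picture is of the moment at which its call begins: read the wrist's pose just before it. get_calibration takes no time and is no camera call; for the wrist camera it gives the pose at the moment of the call.
- workorder.hand_in(): hands the job in, once; it reports no verdict.
The state is a dict: "clock": time; "joint_positions": joint angles; "qd": joint speeds; "joint_torque": joint torques, N m; "eef_pos": TCP position; "tcp_rot": TCP orientation; "ft_force": force on the tool from outside, world axes, zero at the start; "torque": the same for the moment, N m; "grip_width": finger opening in m.
Only numpy, scipy, OpenCV 4.12 (cv2) and the standard library are available. Lean on these libraries where they do the work, as an engineer would, in place of code of your own. Each camera call takes 0.05 s, during which the arm holds its last target.

## Working session

There is one attempt and no reset: what is moved stays moved. The work goes in short steps, Python scripts to look and compute and a tool call to move; the robot and the scene stay as the last step left them, time stands still between calls to the robot, and variables do not carry over. Pictures are saved under pics/ and viewed, and the job is handed in when it is done.

Besides the shell and the picture viewer there is one more tool, called after ">>>" as name([rows], argument=value, ...), one row to a line, values as JSON. play_rows: Moves the arm, as the interface text tells. Its arguments: {"type":"object","properties":{"series":{"type":"array","items":{"type":"array","items":{"type":"number"}}},"newtons":{"type":"number"}},"required":["series"]}

```bash
mkdir -p pics; cat > h.py <<'E'
import numpy as np, cv2
from plant import status, cams, workorder
def K(c,shape=(384,512)):
    f=shape[0]/2/np.tan(np.radians(c['fov_y'])/2)
    return np.array([[f,0,c['cx']],[0,f,c['cy']],[0,0,1.]])
def grab(n,tag):
    c=cams.get_calibration(n); p,d=cams.capture(n)
    cv2.imwrite(f'pics/{tag}.png',p[:,:,::-1]); np.savez(f'pics/{tag}.npz',p=p,d=d,K=K(c),D=np.array(c['D'],float),R=np.array(c['R']),t=np.array(c['t']))
    return p,d,c
def load(tag): return np.load(f'pics/{tag}.npz')
def ray(z,uv):
    q=cv2.undistortPoints(np.array(uv,float).reshape(-1,1,2),z['K'],z['D']).reshape(-1,2)
    r=np.c_[q,np.ones(len(q))]@z['R']; o=-z['R'].T@z['t']; return o,r
def plane(z,uv,h):
    o,r=ray(z,uv); return o+r*((h-o[2])/r[:,2])[:,None]
def depthpt(z,uv):
    o,r=ray(z,uv); d=np.array([z['d'][int(round(v)),int(round(u))] for u,v in uv]); return o+r*d[:,None]
def proj(z,X):
    return cv2.projectPoints(np.array(X,float).reshape(-1,1,3),cv2.Rodrigues(z['R'])[0],z['t'],z['K'],z['D'])[0].reshape(-1,2)
E
python3 - <<'E'
from h import *
s=status.observe(); print(s)
for n in('scene','top'):
    p,d,c=grab(n,n+'0'); print(n,c, (d>0).mean())
E
```

```text
{'clock': 0.0, 'joint_positions': array([ 6.32527114e+01,  1.64544508e+01,  9.04256314e+01,  2.34471837e-03,
        7.32579875e+01, -8.59411691e+00]), 'qd': array([ 0.07991451, -0.02237933, -0.1241972 ,  0.02306477, -0.07909658,
        0.01353842]), 'joint_torque': array([ 1.06016450e-03, -4.05966461e+01, -2.92633957e+01, -4.35208597e-05,
        5.73173966e-03,  5.18444978e-06]), 'eef_pos': array([0.20995455, 0.64080718, 0.22990874]), 'tcp_rot': array([[-1.11952667e-03,  3.11568310e-01,  9.50223097e-01],
       [-2.13428732e-03,  9.50220784e-01, -3.11570066e-01],
       [-9.99997096e-01, -2.37686010e-03, -3.98821221e-04]]), 'ft_force': array([ 0.63250156,  0.79799921, -0.53734514]), 'torque': array([-0.00298239,  0.0271549 , -0.01624927]), 'grip_width': 0.08489433069780229}
scene {'fov_y': 50.58830477088905, 'cx': 255.44207016674164, 'cy': 182.526995169951, 'D': array([0.02218631, 0.        , 0.        , 0.        , 0.        ]), 'R': array([[ 0.09698938,  0.99524022, -0.00948483],
       [ 0.85295681, -0.08802674, -0.51450557],
       [-0.51289155,  0.04181143, -0.85743458]]), 't': array([-0.04683318, -0.35056759,  1.25882019])} 0.9960276285807291
top {'fov_y': 51.11848949262599, 'cx': 253.58746453682897, 'cy': 193.8298849743447, 'D': array([-0.05715398,  0.        ,  0.        ,  0.        ,  0.        ]), 'R': array([[ 0.01530489, -0.99937587,  0.0318376 ],
       [-0.99230481, -0.01909398, -0.12233799],
       [ 0.12286954, -0.02972024, -0.99197771]]), 't': array([-0.03467024,  0.51999902,  1.07900766])} 0.996124267578125
```

View pics/scene0.png

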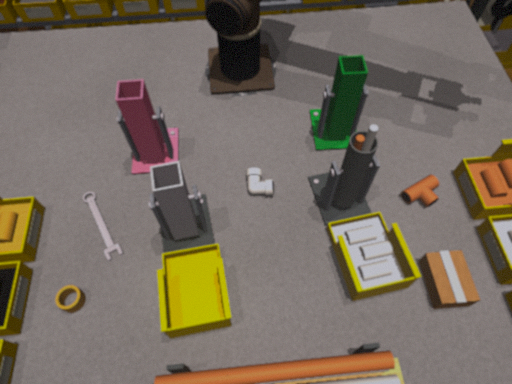

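View pics/top0.png

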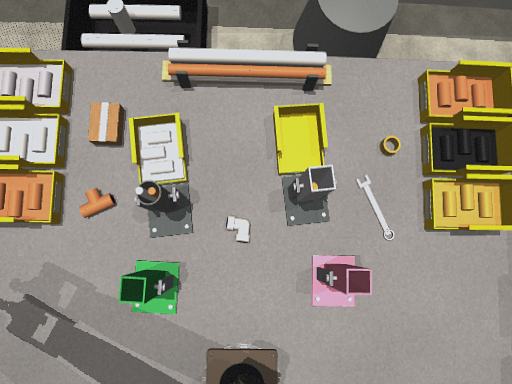

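The bare-aluminium square tube is at scene (172,200) and top (320,178), with the empty bin in front of it at scene (193,288) and top (300,140). What could be mistaken for it:
- Grey round tube: scene (355,165), top (150,195).
- Green tube: scene (345,95), top (132,288).
- Pink tube: scene (140,120), top (357,280).

I'll check the choice in a close crop and measure it.

```bash
python3 - <<'E'
from h import *
s=load('scene0');t=load('top0')
a=cv2.resize(s['p'][140:340,130:250,::-1],None,fx=3,fy=3,interpolation=cv2.INTER_CUBIC)
b=cv2.resize(t['p'][90:240,255:355,::-1],None,fx=4,fy=4,interpolation=cv2.INTER_CUBIC)
im=np.zeros((600,760,3),np.uint8); im[:600,:360]=a; im[:600,360:760]=b
cv2.imwrite('pics/crop1.png',im)
for X in [(0.21,0.641,0.231),(0,0,0),(0.5,0,0)]: print(X,proj(s,X),proj(t,X))
# bin yellow masks, depth heights
for z,n in((s,'s'),(t,'t')):
    uv=np.stack(np.meshgrid(np.arange(512),np.arange(384)),-1).reshape(-1,2)
    o,r=ray(z,uv); P=(o+r*z['d'].reshape(-1,1)).reshape(384,512,3); np.save(f'pics/P{n}.npy',P)
    for (u,v) in ([(172,180),(185,230),(193,290),(193,325),(355,150)] if n=='s' else [(320,178),(300,215),(300,140),(300,106),(150,195)]): print(n,u,v,P[v,u].round(3))
E
```

```text
(0.21, 0.641, 0.231) [[510.95003605  37.12824001]] [[-45.43311175 315.79312742]]
(0, 0, 0) [[240.3001037   69.18251903]] [[240.85966463 384.72683703]]
(0.5, 0, 0) [[256.11560519 213.29939177]] [[244.0769899  202.22407768]]
s 172 180 [ 0.506 -0.17   0.197]
s 185 230 [ 0.558 -0.165  0.066]
s 193 290 [ 0.676 -0.158  0.004]
s 193 325 [ 0.766 -0.15   0.072]
s 355 150 [0.509 0.194 0.252]
t 320 178 [ 0.553 -0.193  0.125]
t 300 215 [ 0.466 -0.159  0.006]
t 300 140 [ 0.685 -0.159  0.002]
t 300 106 [ 0.763 -0.149  0.072]
t 150 195 [0.49  0.218 0.217]
```

View pics/crop1.png

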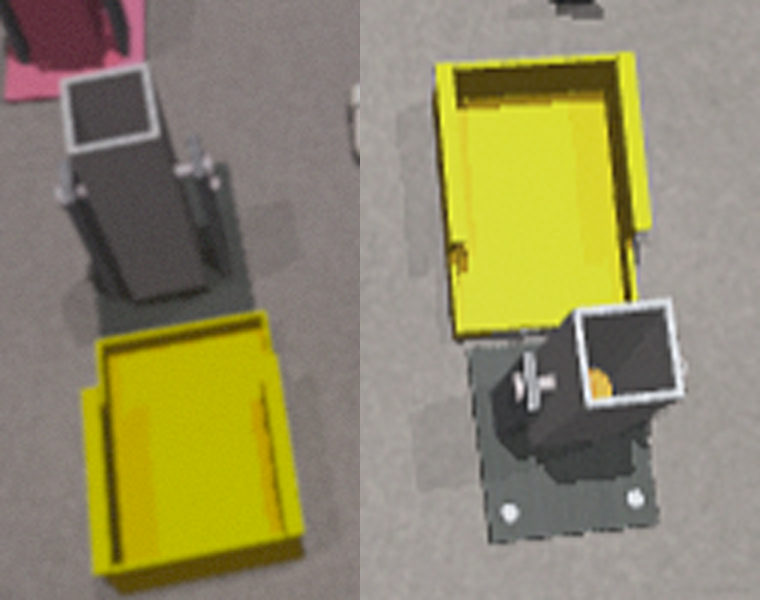

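The crop shows a light-rimmed square tube with the brass nipple's end visible inside (crop 597,383, so top about 314,185). This is the right tube. Next I'll measure the rim and the bin.

```bash
python3 - <<'E'
from h import *
s=load('scene0');t=load('top0')
for z,n,roi in((s,'s',(145,150,60,50)),(t,'t',(303,160,45,40))):
    P=np.load(f'pics/P{n}.npy'); 
    m=np.zeros((384,512),bool);x,y,w,h=roi
    m[y:y+h,x:x+w]=True
    g=z['p'].min(-1)
    m&=(g>165); 
    c,_=cv2.findContours(m.astype(np.uint8),cv2.RETR_EXTERNAL,cv2.CHAIN_APPROX_NONE)
    c=max(c,key=cv2.contourArea); q=cv2.approxPolyDP(cv2.convexHull(c),4,True).reshape(-1,2)
    print(n,len(c),q.tolist())
    h=plane(z,cv2.convexHull(c).reshape(-1,2),0.255)[:,:2].astype(np.float32)
    r=cv2.minAreaRect(h); print('rim',np.round(r[0],4),np.round(r[1],4),r[2])
    print(cv2.boxPoints(r).round(4).tolist())
    Z=P[m]; print('rim depth z',np.median(Z[:,2]))
    # front/back bin by heights: yellow
    hsv=cv2.cvtColor(z['p'],cv2.COLOR_RGB2HSV); ym=(hsv[...,0]>22)&(hsv[...,0]<35)&(hsv[...,1]>150)
    ym&=(P[...,0]>0.55)&(P[...,0]<0.82)&(P[...,1]>-0.27)&(P[...,1]<-0.06)
    for lo,hi in((0.062,0.085),(0.022,0.036)):
        k=ym&(P[...,2]>lo)&(P[...,2]<hi); Q=P[k]; print('bin',lo,k.sum(),Q.min(0).round(3),Q.max(0).round(3))
    k=ym&(P[...,2]>0.06)&(P[...,2]<0.085); r=cv2.minAreaRect(P[k][:,:2].astype(np.float32)); print(r)
    # stand plate
    k=(z['p'].max(-1)<95)&(abs(P[...,2])<0.015)&(P[...,0]>0.4)&(P[...,0]<0.62)&(P[...,1]>-0.25)&(P[...,1]<-0.09)
    Q=P[k][:,:2].astype(np.float32);r=cv2.minAreaRect(Q);print('plate',r,cv2.boxPoints(r).round(3).tolist(),np.median(P[k][:,2]))
E
```

```text
s 10 [[177, 162], [179, 166]]
rim [ 0.5082 -0.148 ] [0.0101 0.0018] 11.479375839233398
[[0.5030999779701233, -0.14810000360012054], [0.5034000277519226, -0.14990000426769257], [0.5134000182151794, -0.14790000021457672], [0.5130000114440918, -0.1460999995470047]]
rim depth z 0.25467581943222073
bin 0.062 959 [ 0.635 -0.223  0.062] [ 0.773 -0.076  0.081]
bin 0.022 385 [ 0.582 -0.223  0.022] [ 0.773 -0.084  0.036]
((0.7042273879051208, -0.14867474138736725), (0.1269870549440384, 0.13751748204231262), 5.440385341644287)
plate ((0.5102931261062622, -0.1762593388557434), (0.16475500166416168, 0.12909379601478577), 5.396967887878418) [[0.421999990940094, -0.11999999731779099], [0.4339999854564667, -0.24799999594688416], [0.5979999899864197, -0.2329999953508377], [0.5860000252723694, -0.10400000214576721]] 0.00787828387769507
t 94 [[332, 164], [335, 188], [312, 191], [309, 167]]
rim [ 0.5332 -0.1725] [0.0564 0.0592] 7.992675304412842
[[0.5012000203132629, -0.14710000157356262], [0.5094000101089478, -0.20579999685287476], [0.5652999877929688, -0.19789999723434448], [0.5569999814033508, -0.13920000195503235]]
rim depth z 0.2536077071649603
bin 0.062 494 [ 0.637 -0.223  0.062] [ 0.772 -0.077  0.081]
bin 0.022 205 [ 0.584 -0.221  0.022] [ 0.768 -0.08   0.035]
((0.7052420377731323, -0.1494983434677124), (0.12412466108798981, 0.13921746611595154), 5.493175029754639)
plate ((0.5358392000198364, -0.17017635703086853), (0.19142800569534302, 0.12946344912052155), 10.725708961486816) [[0.4300000071525574, -0.12399999797344208], [0.45399999618530273, -0.25200000405311584], [0.6420000195503235, -0.2160000056028366], [0.6179999709129333, -0.08900000154972076]] 0.006547913448858744
```

```bash
python3 - <<'E'
from h import *
s=load('scene0');t=load('top0')
def quad(z,q,h): 
    p=plane(z,q,h); print(p[:,:2].round(4).tolist(),'c',p.mean(0)[:2].round(4)); return p
print('scene rim'); q=np.array([(62,80),(148,65),(158,138),(75,155)])/3+[130,140]; p=quad(s,q,.255)
d=p[2]-p[1];e=p[3]-p[0];print(np.degrees(np.arctan2((d+e)[1],(d+e)[0])))
print('top rim'); q=(np.array([(572,308),(672,298),(687,395),(586,406)])-[360,0])/4+[255,90]; p=quad(t,q,.255)
d=p[1]-p[2];e=p[0]-p[3];print(np.degrees(np.arctan2((d+e)[1],(d+e)[0])))
d=p[0]-p[1];e=p[3]-p[2];print(np.degrees(np.arctan2((d+e)[1],(d+e)[0]))-90)
print('plate top'); q=(np.array([(488,542),(658,524),(470,350)])-[360,0])/4+[255,90]; p=quad(t,q,.006)
d=p[0]-p[1];print(np.degrees(np.arctan2(d[1],d[0]))-90); d=p[2]-p[0];print(np.degrees(np.arctan2(d[1],d[0])))
print('bin top back edge'); q=(np.array([(435,65),(633,53)])-[360,0])/4+[255,90]; p=quad(t,q,.075);d=p[0]-p[1];print(np.degrees(np.arctan2(d[1],d[0]))-90)
print('bin front'); q=(np.array([(456,336),(635,325)])-[360,0])/4+[255,90]; p=quad(t,q,.030)
P=np.load('pics/Pt.npy')
for n,(x0,y0,x1,y1) in dict(pink=(310,255,375,310),green=(118,258,182,315),round=(135,170,195,238)).items():
    Q=P[y0:y1,x0:x1].reshape(-1,3);Q=Q[Q[:,2]>.1];print(n,Q.min(0).round(3),Q.max(0).round(3))
c=cams.get_calibration('wrist');st=status.observe();R=np.array(st['tcp_rot'])
print('cam in tool',R.T@(-np.array(c['R']).T@c['t']-st['eef_pos']), 'axis',R.T@np.array(c['R'])[2])
E
```

```text
scene rim
[[0.509, -0.1995], [0.5031, -0.1455], [0.5579, -0.1394], [0.5648, -0.1898]] c [ 0.5337 -0.1686]
8.1439247603727
top rim
[[0.5559, -0.1401], [0.5629, -0.1968], [0.508, -0.2047], [0.5007, -0.1478]] c [ 0.5318 -0.1723]
8.085922817367827
7.184897727739937
plate top
[[0.4357, -0.122], [0.4503, -0.243], [0.5724, -0.1084]] c [ 0.4862 -0.1578]
6.889834541835839
5.693854442621038
bin top back edge
[[0.7588, -0.0761], [0.7715, -0.2134]] c [ 0.7651 -0.1448]
5.282132899308692
bin front
[[0.5781, -0.096], [0.5887, -0.2224]] c [ 0.5834 -0.1592]
pink [ 0.276 -0.282  0.1  ] [0.384 0.007 1.135]
green [0.251 0.007 0.1  ] [0.384 0.269 1.135]
round [0.384 0.007 0.101] [0.52  0.266 1.135]
cam in tool [-0.14331724  0.0003121  -0.08444731] axis [0.94507918 0.0014066  0.32683843]
```

Both views agree: the pivot is at about (0.533, -0.171), stand yaw about 7°, and the rim measures about 56 mm at z 0.255. The bin is centred on the stand's axis. I'll plan the transit over the clutter, ending behind the tube with the wrist camera on the bin side.

```bash
cat > plan.py <<'E'
from h import *
from scipy.spatial.transform import Rotation as Ro
import json
PIV=np.array([0.533,-0.171,0.16]); PSI=np.radians(7)
def stand(x,z,y=0): return PIV+np.array([x*np.cos(PSI)-y*np.sin(PSI), x*np.sin(PSI)+y*np.cos(PSI), z])
def Rdown(a): # tool y heading a (rad), x down
    x=np.array([0,0,-1.]);y=np.array([np.cos(a),np.sin(a),0]);return np.c_[x,y,np.cross(x,y)]
def rows(p0,R0,targets,hand=0):
    out=[]
    for p,R in targets:
        d=R0.T@(p-p0)*100; w=Ro.from_matrix(R0.T@R).as_rotvec()
        out.append([hand]+[round(float(v),1) for v in d]+[round(float(v),2) for v in w])
    return out
def apply(p0,R0,row): return p0+R0@(np.array(row[1:4])/100), R0@Ro.from_rotvec(row[4:7]).as_matrix()
def plan(p,R,targets,hand=0):
    for i in range(0,len(targets),5):
        r=rows(p,R,targets[i:i+5],hand); print(json.dumps(r)); p,R=apply(p,R,r[-1])
    json.dump([p.tolist(),R.tolist()],open('cmd.json','w')); print('end',p.round(4),R.round(3).tolist())
def push(th,zl=0.072,w=0.011,gap=0.0):
    s,c=np.sin(th),np.cos(th); k=0.028+w*abs(c)+gap
    return stand(zl*s-k*c, zl*c+k*s)
E
python3 - <<'E'
from plan import *
p0=np.array([0.21,0.641,0.231]);a0=np.radians(71.855);R0=Rdown(a0)
tgt=stand(-0.085,0.0); a1=np.radians(-83)
ph0=np.arctan2(p0[1],p0[0]);ph1=np.arctan2(tgt[1],tgt[0]);r0=np.hypot(*p0[:2]);r1=np.hypot(*tgt[:2])
T=[]
for i in range(1,26):
    u=i/25;f=u*u*(3-2*u) 
    f=0.6*f+0.4*u
    ph=ph0+(ph1-ph0)*f;r=r0+(r1-r0)*f; z=0.231+(0.40-0.231)*min(1,i/7)
    T.append((np.array([r*np.cos(ph),r*np.sin(ph),z]),Rdown(a0+(a1-a0)*u)))
print(tgt,r1); plan(p0,R0,T)
E
```

```text
[ 0.44863358 -0.18135889  0.16      ] 0.48390405558598854
[[0, -2.4, -0.4, 2.1, 0.11, 0.0, 0.0], [0, -4.8, -1.0, 4.7, 0.22, 0.0, 0.0], [0, -7.2, -1.8, 7.8, 0.32, 0.0, 0.0], [0, -9.7, -3.0, 11.2, 0.43, 0.0, 0.0], [0, -12.1, -4.5, 15.0, 0.54, 0.0, 0.0]]
[[0, -2.4, 0.4, 4.3, 0.11, 0.0, 0.0], [0, -4.8, 0.5, 8.9, 0.22, 0.0, 0.0], [0, -4.8, 0.3, 13.7, 0.32, 0.0, 0.0], [0, -4.8, -0.4, 18.7, 0.43, 0.0, 0.0], [0, -4.8, -1.5, 23.6, 0.54, 0.0, 0.0]]
[[0, -0.0, 1.2, 5.0, 0.11, 0.0, 0.0], [0, -0.0, 2.0, 10.0, 0.22, 0.0, 0.0], [0, -0.0, 2.3, 15.0, 0.33, 0.0, 0.0], [0, -0.0, 2.2, 19.9, 0.43, 0.0, 0.0], [0, -0.0, 1.7, 24.7, 0.54, 0.0, 0.0]]
[[0, -0.0, 1.5, 4.3, 0.11, 0.0, 0.0], [0, -0.0, 2.6, 8.6, 0.22, 0.0, 0.0], [0, -0.0, 3.3, 12.6, 0.33, 0.0, 0.0], [0, -0.0, 3.7, 16.4, 0.43, 0.0, 0.0], [0, -0.0, 3.8, 20.0, 0.54, 0.0, 0.0]]
[[0, -0.0, 1.5, 2.8, 0.11, 0.0, 0.0], [0, -0.0, 2.7, 5.3, 0.22, 0.0, 0.0], [0, -0.0, 3.6, 7.5, 0.33, 0.0, 0.0], [0, -0.0, 4.2, 9.4, 0.43, 0.0, 0.0], [0, -0.0, 4.7, 10.9, 0.54, 0.0, 0.0]]
end [ 0.4484 -0.1816  0.4   ] [[0.0, 0.125, -0.992], [0.0, -0.992, -0.125], [-1.0, 0.0, 0.0]]
```

>>> play_rows([
  [0, -2.4, -0.4, 2.1, 0.11, 0, 0],
  [0, -4.8, -1.0, 4.7, 0.22, 0, 0],
  [0, -7.2, -1.8, 7.8, 0.32, 0, 0],
  [0, -9.7, -3.0, 11.2, 0.43, 0, 0],
  [0, -12.1, -4.5, 15.0, 0.54, 0, 0],
])

```text
clock: 0.6
eef_pos: [0.3392, 0.5512, 0.3526]
tcp_rot: [[-0.001, 0.758, 0.652], [-0.001, 0.652, -0.758], [-1.0, -0.001, -0.0]]
ft_force: [0.2, 0.4, 0.4]
grip_width: 0.0123
```

>>> play_rows([
  [0, -2.4, 0.4, 4.3, 0.11, 0, 0],
  [0, -4.8, 0.5, 8.9, 0.22, 0, 0],
  [0, -4.8, 0.3, 13.7, 0.32, 0, 0],
  [0, -4.8, -0.4, 18.7, 0.43, 0, 0],
  [0, -4.8, -1.5, 23.6, 0.54, 0, 0],
])

```text
clock: 1.1
eef_pos: [0.4826, 0.3626, 0.3997]
tcp_rot: [[-0.001, 0.986, 0.169], [-0.0, 0.169, -0.986], [-1.0, -0.001, 0.0]]
ft_force: [1.2, -0.1, -0.3]
grip_width: -0.0003
```

Tracking is as planned (time 1.1 s), so I'll continue the transit.

>>> play_rows([
  [0, 0, 1.2, 5.0, 0.11, 0, 0],
  [0, 0, 2.0, 10.0, 0.22, 0, 0],
  [0, 0, 2.3, 15.0, 0.33, 0, 0],
  [0, 0, 2.2, 19.9, 0.43, 0, 0],
  [0, 0, 1.7, 24.7, 0.54, 0, 0],
])

```text
clock: 1.6
eef_pos: [0.5412, 0.1219, 0.3994]
tcp_rot: [[-0.001, 0.932, -0.362], [-0.0, -0.362, -0.932], [-1.0, -0.001, 0.001]]
ft_force: [0.5, -0.3, -0.6]
grip_width: -0.0001
```

>>> play_rows([
  [0, 0, 1.5, 4.3, 0.11, 0, 0],
  [0, 0, 2.6, 8.6, 0.22, 0, 0],
  [0, 0, 3.3, 12.6, 0.33, 0, 0],
  [0, 0, 3.7, 16.4, 0.43, 0, 0],
  [0, 0, 3.8, 20.0, 0.54, 0, 0],
])

```text
clock: 2.1
eef_pos: [0.5043, -0.078, 0.3996]
tcp_rot: [[-0.001, 0.613, -0.79], [0.0, -0.79, -0.613], [-1.0, -0.001, 0.001]]
ft_force: [0.6, 1.2, -1.2]
grip_width: 0.0002
```

>>> play_rows([
  [0, 0, 1.5, 2.8, 0.11, 0, 0],
  [0, 0, 2.7, 5.3, 0.22, 0, 0],
  [0, 0, 3.6, 7.5, 0.33, 0, 0],
  [0, 0, 4.2, 9.4, 0.43, 0, 0],
  [0, 0, 4.7, 10.9, 0.54, 0, 0],
])

```text
clock: 2.6
eef_pos: [0.4474, -0.1814, 0.3997]
tcp_rot: [[-0.001, 0.119, -0.993], [0.0, -0.993, -0.119], [-1.0, -0.001, 0.001]]
ft_force: [-0.6, 0.4, 0.2]
grip_width: -0.0002
```

```bash
python3 - <<'E'
from plan import *
p,R=map(np.array,json.load(open('cmd.json')))
s=status.observe();print(s['clock'],s['eef_pos'],p,s['joint_positions'])
g,d,c=grab('wrist','w1')
grab('top','top1')
T=[]
# descend to behind the tube: back face gap 30 mm
start=push(0,gap=0.035)
for i in range(1,11): 
    f=min(1,i/8); T.append((p+(start-p)*f,Rdown(np.radians(-83))))
print(start);plan(p,R,T)
E
```

```text
2.6 [ 0.44737456 -0.18143205  0.39970577] [ 0.4484337  -0.18155658  0.4       ] [-3.41344846e+01 -1.30509903e+01  1.03276333e+02 -8.47905167e-03
  8.98359619e+01  4.90226417e+01]
[ 0.45955158 -0.18001833  0.232     ]
[[0, 2.1, -0.0, -0.1, 0.0, 0.0, 0.0], [0, 4.2, -0.0, -0.3, 0.0, 0.0, 0.0], [0, 6.3, -0.0, -0.4, 0.0, 0.0, 0.0], [0, 8.4, -0.0, -0.6, 0.0, 0.0, 0.0], [0, 10.5, -0.0, -0.7, 0.0, 0.0, 0.0]]
[[0, 2.1, -0.0, -0.1, 0.0, 0.0, 0.0], [0, 4.2, -0.0, -0.3, 0.0, 0.0, 0.0], [0, 6.3, -0.0, -0.4, 0.0, 0.0, 0.0], [0, 6.3, -0.0, -0.4, 0.0, 0.0, 0.0], [0, 6.3, -0.0, -0.4, 0.0, 0.0, 0.0]]
end [ 0.4593 -0.1802  0.232 ] [[0.0, 0.125, -0.992], [0.0, -0.992, -0.125], [-1.0, 0.0, 0.0]]
```

View pics/w1.png

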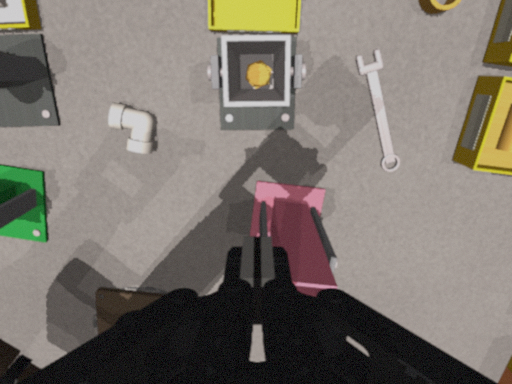

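View pics/top1.png

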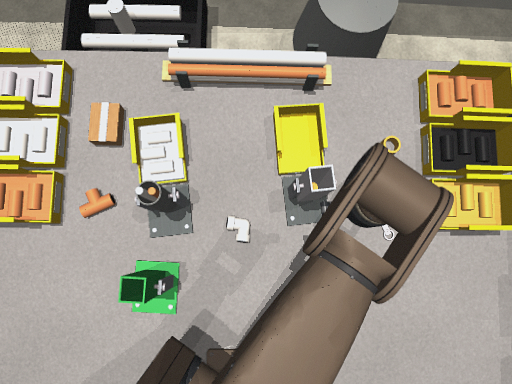

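The wrist view shows the light-rimmed square tube at (257,70) with the brass nipple inside at (259,75), and the finger tips at x≈260, so I'm lined up. I'll use the rim as a second measurement.

```bash
python3 - <<'E'
from plan import *
z=load('w1')
m=(z['p'].min(-1)>150).astype(np.uint8); m[:25]=0;m[115:]=0;m[:,:214]=0;m[:,302:]=0
c,_=cv2.findContours(m,cv2.RETR_EXTERNAL,cv2.CHAIN_APPROX_NONE);c=max(c,key=lambda q:cv2.boundingRect(q)[2])
print(cv2.boundingRect(c))
q=np.array([(219,37),(296,37),(293,106),(221,106)],float)
p=plane(z,q,.255);print(p.round(4).tolist(),p.mean(0)); 
d=p[0]-p[3]+p[1]-p[2];print(np.degrees(np.arctan2(d[1],d[0]))); e=p[0]-p[1]+p[3]-p[2];print(np.degrees(np.arctan2(e[1],e[0]))-90)
h=plane(z,cv2.convexHull(c).reshape(-1,2),.255)[:,:2].astype(np.float32);print(cv2.minAreaRect(h))
E
```

```text
(214, 34, 79, 73)
[[0.5541, -0.137, 0.255], [0.5616, -0.1988, 0.255], [0.5072, -0.2048, 0.255], [0.4998, -0.1434, 0.255]] [ 0.530657   -0.17099893  0.255     ]
6.475469345484871
6.896428193224594
((0.5313978791236877, -0.16786858439445496), (0.056977491825819016, 0.06393373012542725), 6.878118515014648)
```

>>> play_rows([
  [0, 2.1, 0, -0.1, 0, 0, 0],
  [0, 4.2, 0, -0.3, 0, 0, 0],
  [0, 6.3, 0, -0.4, 0, 0, 0],
  [0, 8.4, 0, -0.6, 0, 0, 0],
  [0, 10.5, 0, -0.7, 0, 0, 0],
])

```text
clock: 3.2
eef_pos: [0.4555, -0.1787, 0.2942]
tcp_rot: [[-0.0, 0.128, -0.992], [0.001, -0.992, -0.128], [-1.0, -0.001, 0.0]]
ft_force: [0.3, 0.3, 0.3]
grip_width: -0.0001
```

>>> play_rows([
  [0, 2.1, 0, -0.1, 0, 0, 0],
  [0, 4.2, 0, -0.3, 0, 0, 0],
  [0, 6.3, 0, -0.4, 0, 0, 0],
  [0, 6.3, 0, -0.4, 0, 0, 0],
  [0, 6.3, 0, -0.4, 0, 0, 0],
])

```text
clock: 3.7
eef_pos: [0.4593, -0.1786, 0.2323]
tcp_rot: [[-0.001, 0.126, -0.992], [0.001, -0.992, -0.126], [-1.0, -0.001, 0.001]]
ft_force: [0.3, 0.2, -0.3]
grip_width: -0.0002
```

```bash
python3 - <<'E'
from plan import *
PIV[:]=[0.532,-0.171,0.16]
p,R=map(np.array,json.load(open('cmd.json')));Rt=Rdown(np.radians(-83))
T=[(push(0,gap=g),Rt) for g in (.03,.023,.015,.008,.002)]
T+=[(push(np.radians(a)),Rt) for a in np.arange(3,61,3)]
plan(p,R,T)
E
```

```text
[[0, 0.0, -0.0, -0.4, 0.0, 0.0, 0.0], [0, 0.0, -0.0, -1.1, 0.0, 0.0, 0.0], [0, 0.0, -0.0, -1.9, 0.0, 0.0, 0.0], [0, 0.0, -0.0, -2.6, 0.0, 0.0, 0.0], [0, 0.0, -0.0, -3.2, 0.0, 0.0, 0.0]]
[[0, -0.2, -0.0, -0.6, 0.0, 0.0, 0.0], [0, -0.4, -0.0, -1.0, 0.0, 0.0, 0.0], [0, -0.5, -0.0, -1.4, 0.0, 0.0, 0.0], [0, -0.6, -0.0, -1.8, 0.0, 0.0, 0.0], [0, -0.8, -0.0, -2.3, 0.0, 0.0, 0.0]]
[[0, -0.0, -0.0, -0.4, 0.0, 0.0, 0.0], [0, -0.1, -0.0, -0.8, 0.0, 0.0, 0.0], [0, -0.1, -0.0, -1.3, 0.0, 0.0, 0.0], [0, -0.1, -0.0, -1.7, 0.0, 0.0, 0.0], [0, -0.1, -0.0, -2.2, 0.0, 0.0, 0.0]]
[[0, 0.0, -0.0, -0.4, 0.0, 0.0, 0.0], [0, 0.1, -0.0, -0.9, 0.0, 0.0, 0.0], [0, 0.2, -0.0, -1.3, 0.0, 0.0, 0.0], [0, 0.3, -0.0, -1.8, 0.0, 0.0, 0.0], [0, 0.5, 0.0, -2.2, 0.0, 0.0, 0.0]]
[[0, 0.2, 0.0, -0.4, 0.0, 0.0, 0.0], [0, 0.4, 0.0, -0.8, 0.0, 0.0, 0.0], [0, 0.6, 0.0, -1.2, 0.0, 0.0, 0.0], [0, 0.8, 0.0, -1.6, 0.0, 0.0, 0.0], [0, 1.1, 0.0, -2.0, 0.0, 0.0, 0.0]]
end [ 0.5774 -0.1654  0.225 ] [[0.0, 0.125, -0.992], [0.0, -0.992, -0.125], [-1.0, 0.0, 0.0]]
```

>>> play_rows([
  [0, 0, 0, -0.4, 0, 0, 0],
  [0, 0, 0, -1.1, 0, 0, 0],
  [0, 0, 0, -1.9, 0, 0, 0],
  [0, 0, 0, -2.6, 0, 0, 0],
  [0, 0, 0, -3.2, 0, 0, 0],
])

```text
clock: 4.2
eef_pos: [0.4918, -0.1752, 0.2326]
tcp_rot: [[0.0, 0.125, -0.992], [-0.0, -0.992, -0.125], [-1.0, 0.0, -0.0]]
ft_force: [0.5, -0.6, -0.4]
grip_width: -0.0
```

>>> play_rows([
  [0, -0.2, 0, -0.6, 0, 0, 0],
  [0, -0.4, 0, -1.0, 0, 0, 0],
  [0, -0.5, 0, -1.4, 0, 0, 0],
  [0, -0.6, 0, -1.8, 0, 0, 0],
  [0, -0.8, 0, -2.3, 0, 0, 0],
])

```text
clock: 4.7
eef_pos: [0.5136, -0.1722, 0.24]
tcp_rot: [[-0.001, 0.124, -0.992], [0.0, -0.992, -0.124], [-1.0, -0.001, 0.001]]
ft_force: [-0.9, -0.1, -0.7]
grip_width: -0.0004
```

```bash
python3 - <<'E'
from plan import *
p,d,c=grab('scene','s2')
z=load('s2');cv2.imwrite('pics/s2c.png',cv2.resize(z['p'][100:340,100:300,::-1],None,fx=2.5,fy=2.5))
s=status.observe();print(s['clock'],s['eef_pos'],s['ft_force'])
E
```

```text
4.75 [ 0.51461995 -0.17231323  0.24069947] [-1.23241225 -0.26814235 -0.19319113]
```

View pics/s2c.png

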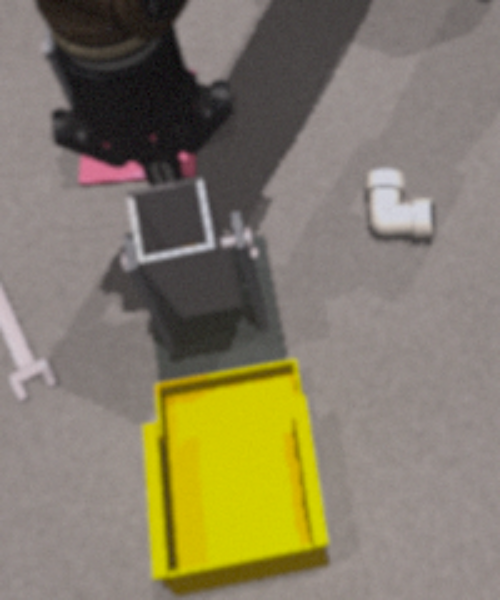

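The tube is starting to tip about its pins, with the fingers centred on its back face at crop (162,175) and about 1.2 N of force. I'll continue along the arc.

>>> play_rows([
  [0, 0, 0, -0.4, 0, 0, 0],
  [0, -0.1, 0, -0.8, 0, 0, 0],
  [0, -0.1, 0, -1.3, 0, 0, 0],
  [0, -0.1, 0, -1.7, 0, 0, 0],
  [0, -0.1, 0, -2.2, 0, 0, 0],
])

```text
clock: 5.25
eef_pos: [0.5356, -0.1695, 0.2411]
tcp_rot: [[-0.001, 0.124, -0.992], [0.0, -0.992, -0.124], [-1.0, -0.0, 0.001]]
ft_force: [-2.2, 0.6, 0.6]
grip_width: -0.0003
```

>>> play_rows([
  [0, 0, 0, -0.4, 0, 0, 0],
  [0, 0.1, 0, -0.9, 0, 0, 0],
  [0, 0.2, 0, -1.3, 0, 0, 0],
  [0, 0.3, 0, -1.8, 0, 0, 0],
  [0, 0.5, 0, -2.2, 0, 0, 0],
])

```text
clock: 5.75
eef_pos: [0.5579, -0.1668, 0.2365]
tcp_rot: [[0.0, 0.124, -0.992], [-0.0, -0.992, -0.124], [-1.0, 0.0, -0.0]]
ft_force: [-2.1, -0.6, 1.2]
grip_width: -0.0002
```

>>> play_rows([
  [0, 0.2, 0, -0.4, 0, 0, 0],
  [0, 0.4, 0, -0.8, 0, 0, 0],
  [0, 0.6, 0, -1.2, 0, 0, 0],
  [0, 0.8, 0, -1.6, 0, 0, 0],
  [0, 1.1, 0, -2.0, 0, 0, 0],
])

```text
clock: 6.25
eef_pos: [0.5775, -0.1644, 0.2252]
tcp_rot: [[-0.0, 0.124, -0.992], [-0.0, -0.992, -0.124], [-1.0, 0.0, 0.0]]
ft_force: [-3.2, -0.6, 1.2]
grip_width: -0.0001
```

```bash
python3 - <<'E'
from plan import *
PIV[:]=[0.532,-0.171,0.16]
grab('scene','s3');grab('wrist','w3')
z=load('s3');a=cv2.resize(z['p'][100:340,100:300,::-1],None,fx=2,fy=2);b=load('w3')['p'][:,:,::-1]
im=np.zeros((480,800,3),np.uint8);im[:,:400]=a;im[:300,400:]=cv2.resize(b,(400,300));cv2.imwrite('pics/c3.png',im)
s=status.observe();p,R=map(np.array,json.load(open('cmd.json')));Rt=Rdown(np.radians(-83))
print(s['clock'],s['eef_pos'],s['ft_force'],p)
T=[(push(np.radians(a)),Rt) for a in list(np.arange(63,130,3))+[129,129]]
print(len(T));plan(p,R,T)
E
```

```text
6.35 [ 0.5778042  -0.16433822  0.22500668] [-2.8057342  -0.16529018  1.26640318] [ 0.57742097 -0.16536142  0.225     ]
25
[[0, 0.3, 0.0, -0.3, 0.0, 0.0, 0.0], [0, 0.6, 0.0, -0.7, 0.0, 0.0, 0.0], [0, 0.9, 0.0, -1.0, 0.0, 0.0, 0.0], [0, 1.3, 0.0, -1.3, 0.0, 0.0, 0.0], [0, 1.7, 0.0, -1.6, 0.0, 0.0, 0.0]]
[[0, 0.3, 0.0, -0.2, 0.0, 0.0, 0.0], [0, 0.7, 0.0, -0.5, 0.0, 0.0, 0.0], [0, 1.1, 0.0, -0.7, 0.0, 0.0, 0.0], [0, 1.6, 0.0, -0.9, 0.0, 0.0, 0.0], [0, 2.0, 0.0, -1.0, 0.0, 0.0, 0.0]]
[[0, 0.3, 0.0, -0.2, 0.0, 0.0, 0.0], [0, 0.7, 0.0, -0.3, 0.0, 0.0, 0.0], [0, 1.0, 0.0, -0.4, 0.0, 0.0, 0.0], [0, 1.3, 0.0, -0.5, 0.0, 0.0, 0.0], [0, 1.7, 0.0, -0.6, 0.0, 0.0, 0.0]]
[[0, 0.3, 0.0, -0.0, 0.0, 0.0, 0.0], [0, 0.7, 0.0, -0.1, 0.0, 0.0, 0.0], [0, 1.1, 0.0, -0.1, 0.0, 0.0, 0.0], [0, 1.4, 0.0, -0.1, 0.0, 0.0, 0.0], [0, 1.8, 0.0, -0.1, 0.0, 0.0, 0.0]]
[[0, 0.4, 0.0, -0.0, 0.0, 0.0, 0.0], [0, 0.7, 0.0, 0.0, 0.0, 0.0, 0.0], [0, 1.1, 0.0, 0.1, 0.0, 0.0, 0.0], [0, 1.1, 0.0, 0.1, 0.0, 0.0, 0.0], [0, 1.1, 0.0, 0.1, 0.0, 0.0, 0.0]]
end [ 0.6092 -0.1614  0.142 ] [[0.0, 0.125, -0.992], [0.0, -0.992, -0.125], [-1.0, 0.0, 0.0]]
```

View pics/c3.png

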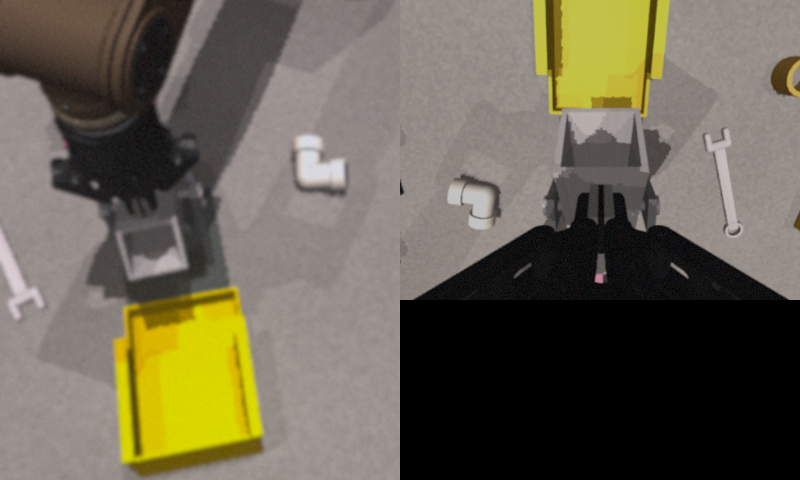

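The tube is about 60° over (mouth at scene crop (152,245)), leaning towards the bin with a steady 3 N push. Continuing.

>>> play_rows([
  [0, 0.3, 0, -0.3, 0, 0, 0],
  [0, 0.6, 0, -0.7, 0, 0, 0],
  [0, 0.9, 0, -1.0, 0, 0, 0],
  [0, 1.3, 0, -1.3, 0, 0, 0],
  [0, 1.7, 0, -1.6, 0, 0, 0],
])

```text
clock: 6.85
eef_pos: [0.5935, -0.1624, 0.2082]
tcp_rot: [[0.001, 0.124, -0.992], [-0.0, -0.992, -0.124], [-1.0, 0.0, -0.001]]
ft_force: [-3.1, -0.0, 1.6]
grip_width: -0.0001
```

>>> play_rows([
  [0, 0.3, 0, -0.2, 0, 0, 0],
  [0, 0.7, 0, -0.5, 0, 0, 0],
  [0, 1.1, 0, -0.7, 0, 0, 0],
  [0, 1.6, 0, -0.9, 0, 0, 0],
  [0, 2.0, 0, -1.0, 0, 0, 0],
])

```text
clock: 7.35
eef_pos: [0.6041, -0.1611, 0.1885]
tcp_rot: [[0.003, 0.124, -0.992], [-0.0, -0.992, -0.124], [-1.0, 0.0, -0.003]]
ft_force: [-0.7, 0.6, 3.5]
grip_width: 0.0003
```

>>> play_rows([
  [0, 0.3, 0, -0.2, 0, 0, 0],
  [0, 0.7, 0, -0.3, 0, 0, 0],
  [0, 1.0, 0, -0.4, 0, 0, 0],
  [0, 1.3, 0, -0.5, 0, 0, 0],
  [0, 1.7, 0, -0.6, 0, 0, 0],
])

```text
clock: 7.85
eef_pos: [0.6091, -0.1604, 0.1714]
tcp_rot: [[0.0, 0.124, -0.992], [-0.0, -0.992, -0.124], [-1.0, 0.0, -0.0]]
ft_force: [-2.0, 0.1, 5.0]
grip_width: 0.0001
```

```bash
python3 - <<'E'
from plan import *
grab('scene','s4');grab('wrist','w4')
z=load('s4');a=cv2.resize(z['p'][100:340,100:300,::-1],None,fx=2,fy=2);b=load('w4')['p'][:,:,::-1]
im=np.zeros((480,800,3),np.uint8);im[:,:400]=a;im[:300,400:]=cv2.resize(b,(400,300));cv2.imwrite('pics/c4.png',im)
s=status.observe()
print(s['clock'],s['eef_pos'],s['ft_force'])
E
```

```text
7.95 [ 0.60914919 -0.16043898  0.17066556] [-0.1835588  -0.15629146  4.52949183]
```

View pics/c4.png

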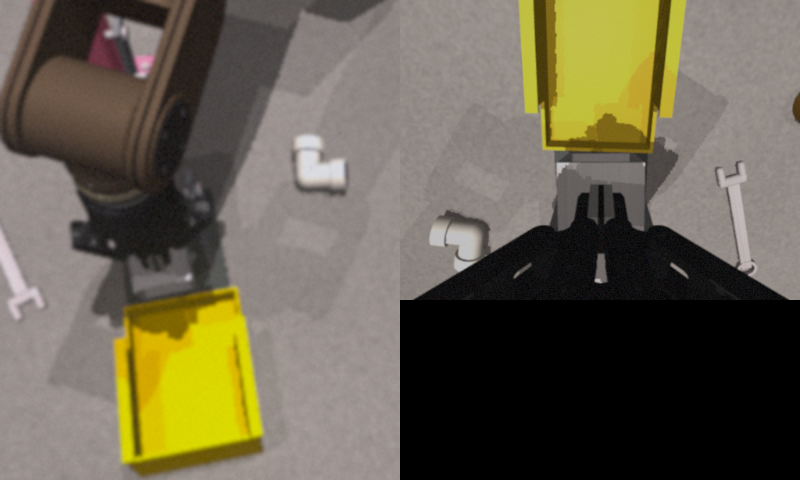

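Now past horizontal at about 105°, the bin hasn't moved and the force is about 4.5 N. I'll take the last stretch to about 129°.

>>> play_rows([
  [0, 0.3, 0, 0, 0, 0, 0],
  [0, 0.7, 0, -0.1, 0, 0, 0],
  [0, 1.1, 0, -0.1, 0, 0, 0],
  [0, 1.4, 0, -0.1, 0, 0, 0],
  [0, 1.8, 0, -0.1, 0, 0, 0],
])

```text
clock: 8.45
eef_pos: [0.6102, -0.1604, 0.1534]
tcp_rot: [[0.001, 0.124, -0.992], [-0.0, -0.992, -0.124], [-1.0, 0.0, -0.001]]
ft_force: [-1.8, -0.3, 4.4]
grip_width: 0.0002
```

>>> play_rows([
  [0, 0.4, 0, 0, 0, 0, 0],
  [0, 0.7, 0, 0, 0, 0, 0],
  [0, 1.1, 0, 0.1, 0, 0, 0],
  [0, 1.1, 0, 0.1, 0, 0, 0],
  [0, 1.1, 0, 0.1, 0, 0, 0],
])

```text
clock: 8.95
eef_pos: [0.6092, -0.1604, 0.1421]
tcp_rot: [[0.001, 0.124, -0.992], [-0.0, -0.992, -0.124], [-1.0, 0.0, -0.001]]
ft_force: [1.7, 0.4, 2.7]
grip_width: -0.0
```

```bash
python3 - <<'E'
from plan import *
PIV[:]=[0.532,-0.171,0.16]
grab('scene','s5');grab('wrist','w5')
z=load('s5');a=cv2.resize(z['p'][100:340,100:300,::-1],None,fx=2,fy=2);b=load('w5')['p'][:,:,::-1]
im=np.zeros((480,800,3),np.uint8);im[:,:400]=a;im[:300,400:]=cv2.resize(b,(400,300));cv2.imwrite('pics/c5.png',im)
s=status.observe()
print(s['clock'],s['eef_pos'],s['ft_force'],s['joint_positions'].round(1))
# tube back face tilt from wrist depth
z=load('w5');uv=[(u,v) for v in range(195,285,6) for u in (205,215,300,310)]
P=depthpt(z,uv)
Xs=(P-PIV)@np.array([np.cos(PSI),np.sin(PSI),0]);Ys=(P-PIV)@np.array([-np.sin(PSI),np.cos(PSI),0])
for q,x,y,zz in zip(uv,Xs,Ys,P[:,2]-.16): print(q,x.round(3),y.round(3),zz.round(3))
E
```

```text
9.05 [ 0.60923852 -0.16041793  0.1422715 ] [1.83571818 0.38002216 3.10569469] [-24.   15.6 101.    0.   63.3  58.9]
(205, 195) 0.061 0.047 -0.14
(215, 195) 0.061 0.038 -0.14
(300, 195) 0.059 -0.037 -0.146
(310, 195) 0.058 -0.046 -0.148
(205, 201) 0.059 0.045 -0.131
(215, 201) 0.06 0.037 -0.13
(300, 201) 0.059 -0.035 -0.132
(310, 201) 0.059 -0.044 -0.134
(205, 207) 0.045 0.049 -0.152
(215, 207) 0.045 0.04 -0.152
(300, 207) 0.045 -0.038 -0.152
(310, 207) 0.046 -0.047 -0.15
(205, 213) 0.092 0.029 -0.033
(215, 213) 0.091 0.024 -0.034
(300, 213) 0.092 -0.021 -0.033
(310, 213) 0.04 -0.047 -0.152
(205, 219) 0.089 0.029 -0.032
(215, 219) 0.089 0.024 -0.031
(300, 219) 0.09 -0.021 -0.031
(310, 219) 0.034 -0.048 -0.151
(205, 225) 0.087 0.029 -0.029
(215, 225) 0.087 0.023 -0.03
(300, 225) 0.087 -0.021 -0.029
(310, 225) 0.028 -0.048 -0.151
(205, 231) 0.084 0.028 -0.028
(215, 231) 0.084 0.023 -0.028
(300, 231) 0.085 -0.021 -0.027
(310, 231) 0.084 -0.026 -0.027
(205, 237) 0.162 0.002 0.126
(215, 237) 0.082 0.023 -0.026
(300, 237) 0.082 -0.021 -0.025
(310, 237) 0.081 -0.026 -0.026
(205, 243) 0.08 0.028 -0.023
(215, 243) 0.079 0.023 -0.023
(300, 243) 0.079 -0.021 -0.024
(310, 243) 0.079 -0.026 -0.025
(205, 249) 0.077 0.028 -0.022
(215, 249) 0.077 0.023 -0.022
(300, 249) 0.077 -0.021 -0.022
(310, 249) 0.078 -0.025 -0.02
(205, 255) 0.074 0.028 -0.021
(215, 255) 0.074 0.023 -0.021
(300, 255) 0.074 -0.02 -0.02
(310, 255) 0.075 -0.026 -0.02
(205, 261) 0.072 0.028 -0.019
(215, 261) 0.071 0.023 -0.019
(300, 261) 0.072 -0.02 -0.018
(310, 261) 0.072 -0.026 -0.019
(205, 267) 0.07 0.027 -0.016
(215, 267) 0.069 0.023 -0.017
(300, 267) 0.07 -0.02 -0.017
(310, 267) 0.07 -0.025 -0.016
(205, 273) 0.067 0.027 -0.014
(215, 273) 0.067 0.022 -0.015
(300, 273) 0.067 -0.02 -0.015
(310, 273) 0.067 -0.025 -0.015
(205, 279) 0.065 0.027 -0.013
(215, 279) 0.065 0.022 -0.013
(300, 279) 0.064 -0.02 -0.014
(310, 279) 0.065 -0.025 -0.013
```

View pics/c5.png

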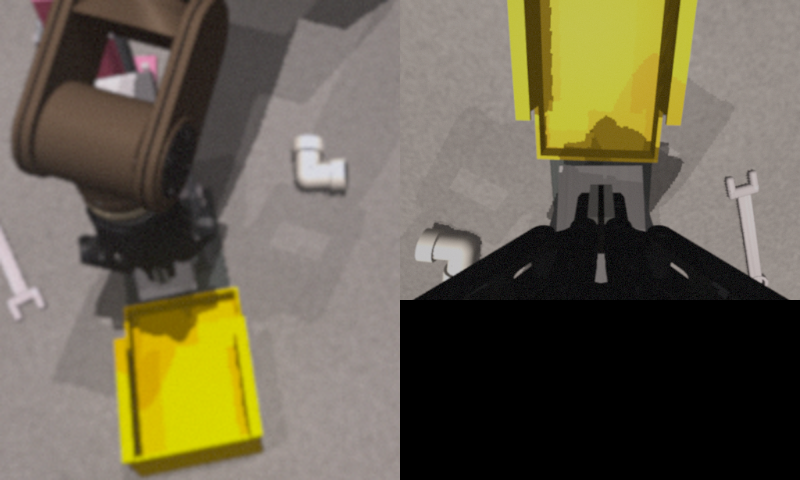

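The wrist depth puts the back face at about 126.5°, but no nipple is visible in the bin yet. I'll go about 3.5° further and hold.

>>> play_rows([
  [0, 0.2, 0, 0, 0, 0, 0],
  [0, 0.4, 0, 0.1, 0, 0, 0],
  [0, 0.4, 0, 0.1, 0, 0, 0],
  [0, 0.4, 0, 0.1, 0, 0, 0],
  [0, 0.4, 0, 0.1, 0, 0, 0],
])

```text
clock: 9.55
eef_pos: [0.6083, -0.1605, 0.1385]
tcp_rot: [[0.001, 0.124, -0.992], [-0.0, -0.992, -0.124], [-1.0, 0.0, -0.001]]
ft_force: [2.8, -0.4, 1.6]
grip_width: -0.0
```

```bash
cat > look.py <<'E'
import sys
from plan import *
PIV[:]=[0.532,-0.171,0.16]
n=sys.argv[1]
grab('scene','s'+n);grab('wrist','w'+n)
z=load('s'+n);a=cv2.resize(z['p'][100:340,100:300,::-1],None,fx=2,fy=2);b=load('w'+n)['p'][:,:,::-1]
im=np.zeros((480,800,3),np.uint8);im[:,:400]=a;im[:300,400:]=cv2.resize(b,(400,300));cv2.imwrite(f'pics/c{n}.png',im)
s=status.observe()
print(s['clock'],s['eef_pos'],s['ft_force'])
z=load('w'+n);uv=[(u,v) for v in range(225,280,3) for u in (215,300)]
P=depthpt(z,uv);Xs=(P-PIV)@np.array([np.cos(PSI),np.sin(PSI),0]);Z=P[:,2]-.16
k=(Z>-.05)&(Z<.05);print('tilt',90-np.degrees(np.arctan(np.polyfit(Xs[k],Z[k],1)[0])))
E
python3 look.py 6
```

```text
9.65 [ 0.60827828 -0.16050032  0.138518  ] [ 2.62585248 -0.37273865  2.29127487]
tilt 129.13419900070812
```

View pics/c6.png

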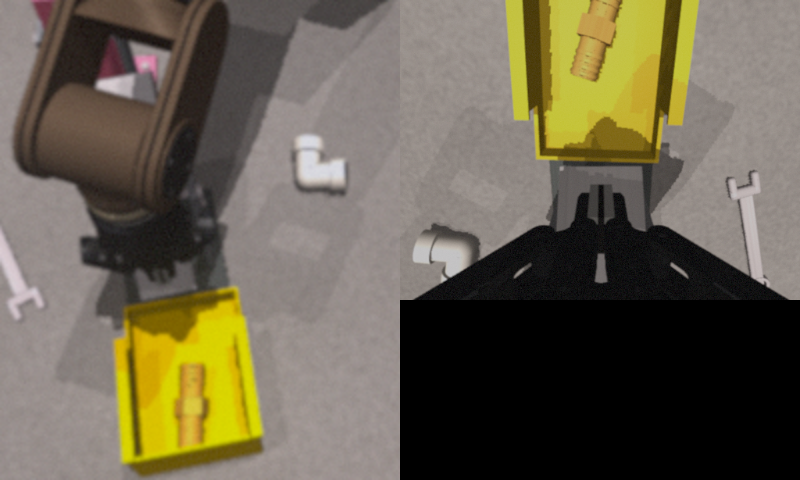

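The nipple has slid out and lies in the yellow bin (scene crop (190,405); wrist crop (597,40)). Now I'll bring the finger back along the same arc so the tube swings upright under control.

```bash
python3 - <<'E'
from plan import *
PIV[:]=[0.532,-0.171,0.16]
p,R=map(np.array,json.load(open('cmd.json')));p,R=apply(p,R,[0,.4,0,.1,0,0,0]);print(p)
Rt=R
A=list(np.linspace(127,3,35))
T=[(push(np.radians(a)),Rt) for a in A]+[(push(0,gap=g),Rt) for g in (.005,.012,.02,.03,.04)]
plan(p,R,T)
E
```

```text
[ 0.60817948 -0.16149949  0.138     ]
[[0, -0.6, 0.0, -0.2, 0.0, 0.0, 0.0], [0, -1.1, 0.0, -0.2, 0.0, 0.0, 0.0], [0, -1.5, 0.0, -0.2, 0.0, 0.0, 0.0], [0, -2.0, 0.0, -0.2, 0.0, 0.0, 0.0], [0, -2.4, 0.0, -0.2, 0.0, 0.0, 0.0]]
[[0, -0.5, 0.0, 0.0, 0.0, 0.0, 0.0], [0, -0.9, 0.0, 0.1, 0.0, 0.0, 0.0], [0, -1.3, 0.0, 0.2, 0.0, 0.0, 0.0], [0, -1.7, 0.0, 0.3, 0.0, 0.0, 0.0], [0, -2.1, 0.0, 0.5, 0.0, 0.0, 0.0]]
[[0, -0.4, 0.0, 0.2, 0.0, 0.0, 0.0], [0, -0.9, 0.0, 0.3, 0.0, 0.0, 0.0], [0, -1.5, 0.0, 0.6, 0.0, 0.0, 0.0], [0, -2.0, 0.0, 0.8, 0.0, 0.0, 0.0], [0, -2.4, 0.0, 1.1, 0.0, 0.0, 0.0]]
[[0, -0.5, 0.0, 0.4, 0.0, 0.0, 0.0], [0, -0.9, 0.0, 0.7, 0.0, 0.0, 0.0], [0, -1.3, 0.0, 1.1, 0.0, 0.0, 0.0], [0, -1.7, 0.0, 1.6, 0.0, 0.0, 0.0], [0, -2.0, 0.0, 2.0, 0.0, 0.0, 0.0]]
[[0, -0.3, 0.0, 0.5, 0.0, 0.0, 0.0], [0, -0.6, 0.0, 1.0, 0.0, 0.0, 0.0], [0, -0.8, 0.0, 1.5, 0.0, 0.0, 0.0], [0, -1.0, -0.0, 2.0, 0.0, 0.0, 0.0], [0, -1.2, -0.0, 2.5, 0.0, 0.0, 0.0]]
[[0, -0.1, -0.0, 0.6, 0.0, 0.0, 0.0], [0, -0.2, -0.0, 1.1, 0.0, 0.0, 0.0], [0, -0.2, -0.0, 1.6, 0.0, 0.0, 0.0], [0, -0.2, -0.0, 2.2, 0.0, 0.0, 0.0], [0, -0.2, -0.0, 2.7, 0.0, 0.0, 0.0]]
[[0, 0.1, -0.0, 0.6, 0.0, 0.0, 0.0], [0, 0.2, -0.0, 1.1, 0.0, 0.0, 0.0], [0, 0.3, -0.0, 1.6, 0.0, 0.0, 0.0], [0, 0.5, -0.0, 2.1, 0.0, 0.0, 0.0], [0, 0.7, -0.0, 2.6, 0.0, 0.0, 0.0]]
[[0, 0.2, -0.0, 0.9, 0.0, 0.0, 0.0], [0, 0.2, -0.0, 1.6, 0.0, 0.0, 0.0], [0, 0.2, -0.0, 2.4, 0.0, 0.0, 0.0], [0, 0.2, -0.0, 3.4, 0.0, 0.0, 0.0], [0, 0.2, -0.0, 4.4, 0.0, 0.0, 0.0]]
end [ 0.4534 -0.1809  0.232 ] [[0.0, 0.125, -0.992], [0.0, -0.992, -0.125], [-1.0, 0.0, 0.0]]
```

>>> play_rows([
  [0, -0.6, 0, -0.2, 0, 0, 0],
  [0, -1.1, 0, -0.2, 0, 0, 0],
  [0, -1.5, 0, -0.2, 0, 0, 0],
  [0, -2.0, 0, -0.2, 0, 0, 0],
  [0, -2.4, 0, -0.2, 0, 0, 0],
])

```text
clock: 10.15
eef_pos: [0.6104, -0.16, 0.1634]
tcp_rot: [[0.001, 0.124, -0.992], [0.0, -0.992, -0.124], [-1.0, -0.0, -0.001]]
ft_force: [2.4, 1.5, 2.0]
grip_width: -0.0
```

>>> play_rows([
  [0, -0.5, 0, 0, 0, 0, 0],
  [0, -0.9, 0, 0.1, 0, 0, 0],
  [0, -1.3, 0, 0.2, 0, 0, 0],
  [0, -1.7, 0, 0.3, 0, 0, 0],
  [0, -2.1, 0, 0.5, 0, 0, 0],
])

```text
clock: 10.65
eef_pos: [0.605, -0.1611, 0.1839]
tcp_rot: [[0.0, 0.125, -0.992], [-0.001, -0.992, -0.125], [-1.0, 0.001, -0.0]]
ft_force: [2.8, 0.6, 3.3]
grip_width: -0.0
```

>>> play_rows([
  [0, -0.4, 0, 0.2, 0, 0, 0],
  [0, -0.9, 0, 0.3, 0, 0, 0],
  [0, -1.5, 0, 0.6, 0, 0, 0],
  [0, -2.0, 0, 0.8, 0, 0, 0],
  [0, -2.4, 0, 1.1, 0, 0, 0],
])

```text
clock: 11.15
eef_pos: [0.5931, -0.1625, 0.2072]
tcp_rot: [[-0.002, 0.124, -0.992], [-0.0, -0.992, -0.124], [-1.0, -0.0, 0.002]]
ft_force: [-0.4, -0.7, 1.0]
grip_width: -0.0001
```

>>> play_rows([
  [0, -0.5, 0, 0.4, 0, 0, 0],
  [0, -0.9, 0, 0.7, 0, 0, 0],
  [0, -1.3, 0, 1.1, 0, 0, 0],
  [0, -1.7, 0, 1.6, 0, 0, 0],
  [0, -2.0, 0, 2.0, 0, 0, 0],
])

```text
clock: 11.65
eef_pos: [0.5739, -0.1648, 0.2278]
tcp_rot: [[0.0, 0.124, -0.992], [-0.0, -0.992, -0.124], [-1.0, 0.0, -0.0]]
ft_force: [-0.9, -0.4, 1.9]
grip_width: -0.0002
```

The forces stay small and the tube is following the finger. Continuing back to upright and clear.

>>> play_rows([
  [0, -0.3, 0, 0.5, 0, 0, 0],
  [0, -0.6, 0, 1.0, 0, 0, 0],
  [0, -0.8, 0, 1.5, 0, 0, 0],
  [0, -1.0, 0, 2.0, 0, 0, 0],
  [0, -1.2, 0, 2.5, 0, 0, 0],
])

```text
clock: 12.15
eef_pos: [0.5489, -0.1677, 0.2393]
tcp_rot: [[-0.0, 0.125, -0.992], [0.0, -0.992, -0.125], [-1.0, -0.0, 0.0]]
ft_force: [-0.2, 0.8, 1.6]
grip_width: -0.0
```

>>> play_rows([
  [0, -0.1, 0, 0.6, 0, 0, 0],
  [0, -0.2, 0, 1.1, 0, 0, 0],
  [0, -0.2, 0, 1.6, 0, 0, 0],
  [0, -0.2, 0, 2.2, 0, 0, 0],
  [0, -0.2, 0, 2.7, 0, 0, 0],
])

```text
clock: 12.65
eef_pos: [0.522, -0.1712, 0.241]
tcp_rot: [[-0.001, 0.124, -0.992], [0.0, -0.992, -0.124], [-1.0, -0.0, 0.001]]
ft_force: [-1.0, 0.4, 1.0]
grip_width: -0.0003
```

>>> play_rows([
  [0, 0.1, 0, 0.6, 0, 0, 0],
  [0, 0.2, 0, 1.1, 0, 0, 0],
  [0, 0.3, 0, 1.6, 0, 0, 0],
  [0, 0.5, 0, 2.1, 0, 0, 0],
  [0, 0.7, 0, 2.6, 0, 0, 0],
])

```text
clock: 13.15
eef_pos: [0.4965, -0.1745, 0.234]
tcp_rot: [[-0.0, 0.124, -0.992], [0.0, -0.992, -0.124], [-1.0, -0.0, 0.0]]
ft_force: [-0.1, -0.2, 0.3]
grip_width: 0.0003
```

>>> play_rows([
  [0, 0.2, 0, 0.9, 0, 0, 0],
  [0, 0.2, 0, 1.6, 0, 0, 0],
  [0, 0.2, 0, 2.4, 0, 0, 0],
  [0, 0.2, 0, 3.4, 0, 0, 0],
  [0, 0.2, 0, 4.4, 0, 0, 0],
])

```text
clock: 13.65
eef_pos: [0.4524, -0.18, 0.2325]
tcp_rot: [[0.0, 0.124, -0.992], [-0.0, -0.992, -0.124], [-1.0, 0.0, -0.0]]
ft_force: [0.4, 0.3, -0.8]
grip_width: 0.0002
```

>>> play_rows([
  [0, -2, 0, 0, 0, 0, 0],
  [0, -5, 0, 0, 0, 0, 0],
  [0, -8, 0, 0, 0, 0, 0],
  [0, -11, 0, 0, 0, 0, 0],
  [0, -13, 0, 0, 0, 0, 0],
])

```text
clock: 14.15
eef_pos: [0.453, -0.1803, 0.3652]
tcp_rot: [[0.003, 0.124, -0.992], [-0.002, -0.992, -0.124], [-1.0, 0.002, -0.003]]
ft_force: [0.2, 0.2, 1.2]
grip_width: 0.0002
```

>>> play_rows([
  [0, 0, 0, 0, 0, 0, 0],
  [0, 0, 0, 0, 0, 0, 0],
  [0, 0, 0, 0, 0, 0, 0],
  [0, 0, 0, 0, 0, 0, 0],
  [0, 0, 0, 0, 0, 0, 0],
])

```text
clock: 14.65
eef_pos: [0.4529, -0.1797, 0.3609]
tcp_rot: [[-0.002, 0.124, -0.992], [0.001, -0.992, -0.124], [-1.0, -0.002, 0.002]]
ft_force: [0.4, -0.0, -0.6]
grip_width: -0.0002
```

```bash
python3 - <<'E'
from plan import *
grab('scene','s9');grab('top','t9');grab('wrist','w9')
z=load('s9');w=load('w9')
im=np.zeros((384,800,3),np.uint8);im[:,:400]=cv2.resize(z['p'][:,:,::-1],(512,384))[:,80:480];im[:300,400:]=cv2.resize(w['p'][:,:,::-1],(400,300));cv2.imwrite('pics/c9.png',im)
print(status.observe()['clock'],status.observe()['ft_force'])
E
```

```text
14.8 [ 0.06347859 -0.44485943  1.51272235]
```

View pics/c9.png

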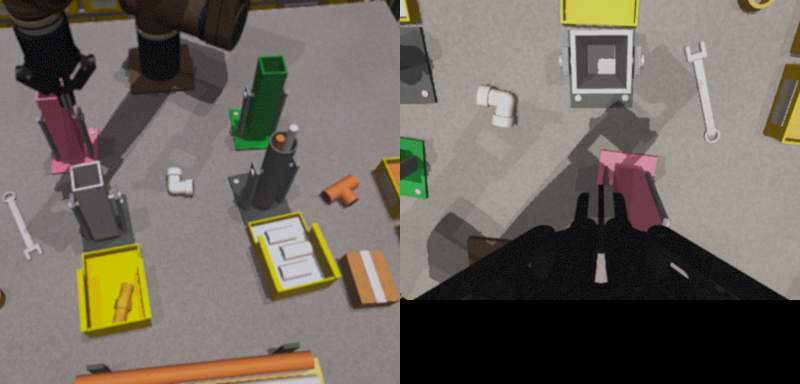

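View pics/t9.png

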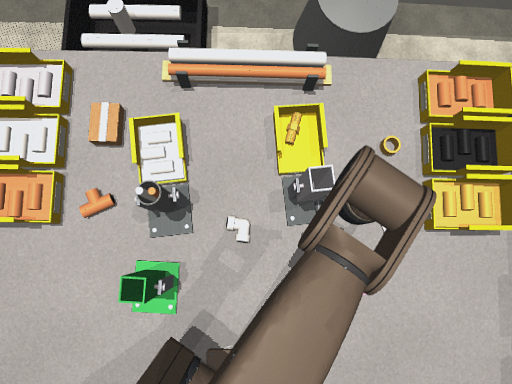

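The nipple lies in the bin (top (293,127)), the square tube is empty and looks upright, and the round, green and pink tubes are all standing. I'll check the rim position against the start.

```bash
python3 - <<'E'
from plan import *
z=load('t9');m=np.zeros((384,512),np.uint8);m[160:200,303:335]=(z['p'].min(-1)>165)[160:200,303:335]
c,_=cv2.findContours(m,cv2.RETR_EXTERNAL,cv2.CHAIN_APPROX_NONE);c=max(c,key=cv2.contourArea)
print(cv2.approxPolyDP(cv2.convexHull(c),4,True).reshape(-1,2).tolist())
a,b=load('scene0')['p'].astype(int),load('s9')['p'].astype(int)
for n,(x0,y0,x1,y1) in dict(square=(148,160,205,240),round=(320,120,380,215)).items(): print(n,abs(a-b)[y0:y1,x0:x1].mean())
s=status.observe();print(s['clock'],s['qd'].round(2)); print(workorder.hand_in())
E
```

```text
[[334, 160], [331, 189], [312, 191], [309, 167]]
square 10.376169590643276
round 6.171111111111111
14.8 [-0.09 -0.1  -0.38 -0.    0.05 -0.02]
the job is handed in; nothing more can be done
None
```

I tipped the square tube to about 129° with the closed fingers pushing on its back face. The nipple slid into the yellow bin, and I brought the fingers back along the same arc so the tube swung upright. Then I backed off and lifted clear, and handed the job in at 14.8 s.

**Last checks:**
- **Nipple:** it lies in the bin in both the scene and top views, and the wrist view shows the tube empty.
- **Square tube:** three of its four rim corners are within a pixel of their starting place. The fourth reading, (334,160), sits on the edge of my check region where the arm is in view, so I didn't rely on it. The change in the scene image there averages about 10 grey levels, which I put down to shadows but did not look into.
- **Round, green and pink tubes:** all standing in the last pictures.
- **Forces:** about 5 N at most in the readings at the end of each move.

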